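# Refit the filter plate of a worktop caddy

## Task

Take the slotted filter plate by its grip fin from the sloping wooden rest and fit it into the top of the white caddy: tuck one edge under the fixed lip, then lower the opposite edge and press it down until the spring catch snaps over it. Leave the plate lying flat and fully home with the catch closed, and do not push about or knock over the other things on the worktop.

Things in the scene. Friction and masses are not known exactly. Their poses are not given: they have to be found in the camera images.
- filter_plate: loose grey slotted plate, 120 (its x) x 130 (y) x 6 mm, 0.08-0.17 kg; origin: centre of its underside, z its normal to the fin side. A grip fin stands in the middle of its top: 14 mm thick (along x), 60 mm wide (along y), top 36 mm over the underside. At the start it leans on the rest at 35 deg (0.61 rad), -x edge low and nearest the robot. Symmetrical: fits either way round
- caddy: fixed white open-topped caddy, 132 (x) x 144 (y) mm, side walls 84 mm high; origin: centre of its underside, z up, +x away from the robot (yaw within 0.35). In its top a recess for the plate, 124 mm (x -62 to 62) x 136 mm (y), with a ledge at z = 70 mm that carries the plate's underside. Lip on the -x side, catch on the +x side. Plate home: its origin at (0, 0, 70) mm
- lip_edge (a point): middle of the free lower edge of the fixed lip on the caddy's -x side (nearest the robot): at (-49, 0, 84) mm in the caddy's frame, same axes. The lip covers the recess from x = -62 to -49 mm over its full width; underside z = 84 mm (14 mm over the ledge), top 88 mm
- catch (a joint): white spring catch, 40 mm wide, on the caddy's +x wall, slides along x: 0 closed to 0.012 m pushed outwards (spring 0.6 to 2.2 N). Nose reaches inwards to x = 54.5 mm of the caddy's frame; underside z = 78 mm, top slopes steeply (62 deg) up and outwards to z = 101; thumb tab's top z = 106 mm. The plate's edge pressed down on the slope (up to 10 N) pushes it aside; it springs back over the plate
- plate_tuck_edge (a point): middle of the plate's -x edge (half thickness): at (-60, 0, 3) mm in the plate's frame
- plate_far_edge (a point): middle of the plate's +x edge (half thickness): at (60, 0, 3) mm in the plate's frame
- rest: fixed sloping rest of light wood, 150 x 130 mm, slope 35 deg rising away from the robot, about 100 mm high; two rails carry the plate, a ledge at the low end stops it and stands 5 mm over the rails (less than the plate's 6 mm). Origin: centre of its underside; +x away from the robot (yaw within 0.35)
- small_tin: bystander: food tin, 57 mm across, 72 mm high, standing between caddy and rest; origin centre of its underside
- lemon: bystander: lemon, 71 x 53 mm, lying between caddy and rest, nearer the robot; origin centre of its underside
- mug: bystander: mug, 78 mm across, 92 mm high, behind; origin centre of its underside
- spice_a: bystander: spice jar, 46 mm across, 106 mm high, at the back; origin centre of its underside
- spice_b: bystander: spice jar, 44 mm across, 105 mm high, at the back; origin centre of its underside
- coffee_jar: bystander: coffee jar, 68 mm across, 133 mm high, at the back left; origin centre of its underside

How it is judged:
By the outcome, as a careful person would: the job done as asked, in the order asked, and still so for the second after the job is handed in, with the robot touching nothing.
It also fails if it takes over 45 s, if anything falls off the work surface, if the arm or the gripper's body presses on something with over 40 N, if the wrist force passes 120 N, or if a joint passes its speed limit or range.

## Robot

A 7-joint arm with a two-finger parallel gripper is mounted at the origin on a cart in front of the work surface, level with it; the furniture and walls round the work are solid. World frame = base frame: x ahead of the robot, y to its left, z up, the work surface at z = 0. Lengths are in m, angles in rad, forces in N, time in s.
With the tool pointing down it reaches from about 0.425 to 0.925 m from the base axis. Payload 6.8 kg.
Tool frame: the origin (TCP) lies at the very end of the fingers, on their centre line; the grasp point (between the pads) lies 19 mm behind it; z points along the fingers, y is the line along which they close (so a half turn about z gives the same grasp; the last joint's range is limited). The gripper opens to 85 mm and grips with 20 to 120 N. Pads are 22 mm wide; open, the fingers measure 114 mm over their backs; the gripper's body (76 mm by 85 mm) begins 54 mm behind the grasp point. The pads swing forward as they close: fully open they stand 13 mm farther back than shut.
Start: joints at [1.032, 0.477, 0.022, 1.555, -0.011, 1.109, -0.083], TCP at [0.282, -0.613, 0.193] pointing down, gripper open.
Joint ranges: [-2.96, 2.96], [-0.34, 2.1], [-1.41, 1.46], [0.24, 2.44], [-1.37, 4.51], [0.17, 1.92], [-2.96, 2.96]. Speed limits (rad/s): [2.39, 2.39, 3.14, 3.14, 3.14, 3.14, 3.14].

## Interface

Orientations are given as a unit quaternion [w, x, y, z].
In Python, from station import bot gives the robot as it stands.
- The arm moves only by the shell command python3 nudge.py 'ROWS' [FORCE]. ROWS is 1 to 20 rows, parted by semicolons, with the numbers parted by spaces; each row has 5 numbers: dx, dy, dz in m, then a turn about the tool's z in rad, then the opening from 0.0 (shut) to 1.0 (fully open); each row shifts and turns the commanded pose from where the row before left it, along the tool's axes as they then stand; what a row does not reach is not made up. A row lasts 1/10 s, in which the tool goes at most 0.05 m and 0.15 rad, less where a joint would pass 70% of its speed; a pose out of reach is approached as far as the arm can. The fingers move at their own pace and stop on an object; FORCE is the grip in N (left out, the last holds). Time passes only in rows, so rows that do not move let the fingers close. It prints the time, the measured TCP pose, the force, the opening and the grip force at its end. Input that does not fit is refused with a message, and nothing moves.
- bot.get_obs(): the state, without advancing time (a new reading comes with each control period).
- bot.read_camera(name): name is "side" or "top" or "wrist"; returns the picture (384x512x3 uint8, blue, green, red); there is no depth.
- bot.camera_info(name): a dict with "vertical_fov" (degrees; the focal length in pixels is half the picture's height over the tangent of half this angle, whatever the lens; pixels are square), "cx", "cy" (the principal point, pixels), "k1" (the pictures are not rectified: a ray, as slopes to the right and down, at radius r is drawn at 1 + k1 r^2 times it, then the intrinsics apply), "view" (4x4, takes a point from world to camera coordinates); the wrist camera has in their place "hand_eye" (4x4, takes a point from camera to tool coordinates, whose origin is the TCP and whose axes are the flange's). Camera axes: x right, y up, looking along -z (the intrinsics and any distortion apply to the point x, -y, -z); pixel columns grow to the right and rows downward; lengths in m; the calibration is good to about 2 mm. A picture is of the moment at which its call begins: read the wrist's pose just before it. camera_info takes no time and is no camera call.
- bot.hand_in(): hands the job in; it is judged then, once.
The state is a dict: "t": time; "q": joint angles; "joint_vel": joint speeds; "joint_torque": joint torques, N m; "eef_pos": TCP position; "tool_rot": TCP orientation; "contact_force": force on the tool from outside, world axes, zero at the start; "torque": the same for the moment, N m; "gripper_width": opening from 0.0 (shut) to 1.0 (fully open); "grasp_force": force on a finger pad.
Only numpy, scipy, OpenCV 4.12 (cv2) and the standard library are available. Lean on these libraries where they do the work, as an engineer would, in place of code of your own. Each camera call takes 0.05 s, during which the arm holds its last target. There are 200 camera calls.

## Working session

There is one attempt and no reset: what is moved stays moved. The work goes in short steps, Python scripts to look and compute and a shell command to move; the robot and the scene stay as the last step left them, time stands still between calls to the robot, and variables do not carry over. Pictures are saved under pics/ and viewed, at most 10 in all, crops included, and the job is handed in when it is done.

```bash
ls; mkdir -p pics; python3 - <<'E'
from station import bot
import cv2,json
o=bot.get_obs();print({k:(v if not hasattr(v,'tolist') else v.tolist()) for k,v in o.items()})
for n in("side","top"):
    cv2.imwrite(f"pics/{n}0.png",bot.read_camera(n))
for n in("side","top","wrist"):print(n,bot.camera_info(n))
E
```

```text
nudge.py
pics
station.py
{'t': 0.0, 'q': [1.0318806488632775, 0.47777498170683597, 0.02232822779826283, 1.556459711354355, -0.011504412803797057, 1.1092741203020249, -0.08307978179787762], 'joint_vel': [0.0011093681110581248, -0.0014641702750353678, 0.0012777995017399664, 0.0002794759630125382, -0.0001430320514211256, -0.00012087388528273908, 0.00025354917987360423], 'joint_torque': [-0.000740963459975319, -59.64488983154297, 1.6073233634233475, -28.119555115699768, 0.01235900359461084, 0.009442521259188652, -1.8184685757205443e-06], 'eef_pos': [0.28160413469458173, -0.6127302036350678, 0.1919388955252736], 'tool_rot': [-0.0008582513831187795, 0.9768835683132552, 0.21377019089592245, -0.0002506959230414213], 'contact_force': [0.20109900296397692, -0.004528571914750413, 0.19377042045220652], 'torque': [0.027535724987418766, 0.005352756284085381, -0.0176736106542718], 'grasp_force': 0.0, 'gripper_width': 1.0069184392154829}
side {'vertical_fov': 48.70427862942155, 'cx': 258.9631891577188, 'cy': 191.37722648138396, 'k1': -0.08689588615756562, 'view': array([[-0.89558811, -0.44465647, -0
[... 358 characters left out ...]
-0.99969648, -0.02444298,  0.07960405],
       [ 0.9883021 , -0.00676937,  0.15235855, -0.57072153],
       [-0.15247777, -0.0236879 ,  0.98802298, -1.34618514],
       [ 0.        ,  0.        ,  0.        ,  1.        ]])}
wrist {'vertical_fov': 70.66901627926087, 'cx': 251.78933789319734, 'cy': 189.71548513240762, 'k1': -0.03824687614567048, 'hand_eye': array([[-4.70246038e-04,  9.59225933e-01,  2.82640032e-01,
         7.20712310e-02],
       [ 9.99999871e-01,  5.05520341e-04, -5.18760351e-05,
        -4.08641293e-04],
       [-1.92641124e-04,  2.82639971e-01, -9.59226047e-01,
        -1.80813788e-01],
       [ 0.00000000e+00,  0.00000000e+00,  0.00000000e+00,
         1.00000000e+00]])}
```

View pics/side0.png

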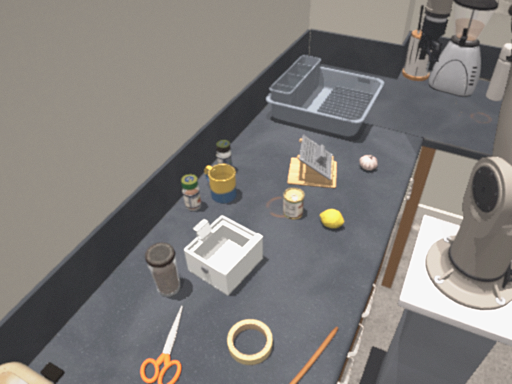

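View pics/top0.png

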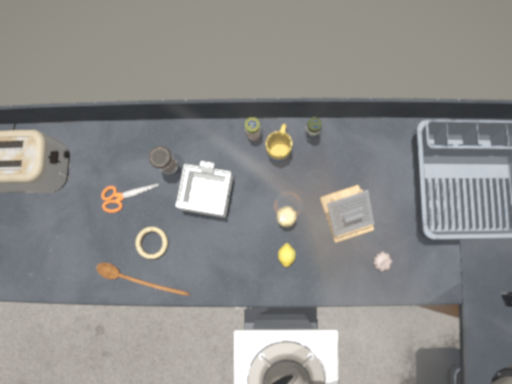

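Both fixed views show the white caddy (top px ~205,190, catch tab at 207,165), and the grey plate with its fin on the rest (~350,212). The tin (288,215) and lemon (287,255) stand between them. The tool stays vertical, so I'll grip the fin across its 60 mm ends (along y). That keeps the plate's 35° tilt for the tuck.

```bash
cat > h.py <<'E'
from station import bot
import numpy as np, cv2
from scipy.spatial.transform import Rotation as R
def cam(n,obs=None):
    c=bot.camera_info(n); f=192/np.tan(np.radians(c["vertical_fov"]/2))
    if n=="wrist":
        q=obs["tool_rot"]; T=np.eye(4); T[:3,:3]=R.from_quat([q[1],q[2],q[3],q[0]]).as_matrix(); T[:3,3]=obs["eef_pos"]
        M=T@c["hand_eye"]
    else: M=np.linalg.inv(c["view"])
    return dict(K=np.array([[f,0,c["cx"]],[0,f,c["cy"]],[0,0,1]]),d=np.array([c["k1"],0,0,0.]),M=M)
def ray(c,uv):
    p=cv2.undistortPointsIter(np.float64(uv).reshape(-1,1,2),c["K"],c["d"],None,None,(3,50,1e-10)).reshape(-1,2)
    v=np.c_[p[:,0],-p[:,1],-np.ones(len(p))]@c["M"][:3,:3].T
    return c["M"][:3,3],v
def plane(c,uv,z):
    o,v=ray(c,uv); return o+v*((z-o[2])/v[:,2])[:,None]
def proj(c,P):
    X=(np.atleast_2d(P)-c["M"][:3,3])@c["M"][:3,:3]; X=X*[1,-1,-1]
    return cv2.projectPoints(X,np.zeros(3),np.zeros(3),c["K"],c["d"])[0].reshape(-1,2)
def tri(c1,u1,c2,u2):
    o1,v1=ray(c1,u1);o2,v2=ray(c2,u2);out=[]
    for a,b in zip(v1,v2):
        s=np.linalg.lstsq(np.c_[a,-b],o2-o1,rcond=None)[0]; p,q=o1+a*s[0],o2+b*s[1]
        out.append(np.r_[(p+q)/2,np.linalg.norm(p-q)])
    return np.array(out)
def snap(name,file):
    o=bot.get_obs() ; im=bot.read_camera(name); cv2.imwrite(f"pics/{file}.png",im); return im,cam(name,o)
def toolmove(o,dxyz):
    q=o["tool_rot"];return R.from_quat([q[1],q[2],q[3],q[0]]).inv().apply(dxyz)
E
python3 - <<'E'
from h import *
t=cam("top");np.set_printoptions(precision=4,suppress=True)
print(plane(t,[[205,192],[207,165]],.085),plane(t,[[350,210]],.085),plane(t,[[288,215],[287,255]],.04))
o=bot.get_obs();print(toolmove(o,plane(t,[[350,210]],.085)[0]-o["eef_pos"]), R.from_quat(np.roll(o["tool_rot"],-1)).as_matrix())
E
```

```text
[[0.5692 0.2432 0.085 ]
 [0.6525 0.2385 0.085 ]] [[ 0.5118 -0.1919  0.085 ]] [[ 0.5028 -0.0079  0.04  ]
 [ 0.3804 -0.0035  0.04  ]]
[ 0.3849 -0.2862  0.1075] [[ 0.9086  0.4176 -0.0008]
 [ 0.4177 -0.9086  0.0014]
 [-0.0001 -0.0016 -1.    ]]
```

```bash
python3 nudge.py '0 0 -0.04 0 1;0 -0.02 -0.04 0 1;0.04 -0.03 0 0 1;0.04 -0.03 0 0 1;0.04 -0.03 0 0 1;0.04 -0.03 0 0 1;0.04 -0.03 0 0 1;0.04 -0.03 0 0 1;0.04 -0.03 0 0 1;0.04 -0.03 0 0 1;0.04 -0.02 0 0 1;0.03 0 0 0 1;0 0 0 0.08 1;0 0 0 0.08 1;0 0 0 0 1;0 0 0 0 1'
python3 - <<'E'
from h import *
snap("wrist","w1")
E
```

```text
t: 1.7
eef_pos: [0.519, -0.1961, 0.2726]
tool_rot: [-0.0, 0.991, 0.136, -0.0]
contact_force: [-0.5, -0.5, -0.0]
gripper_width: 1.004
grasp_force: 0.0
```

View pics/w1.png

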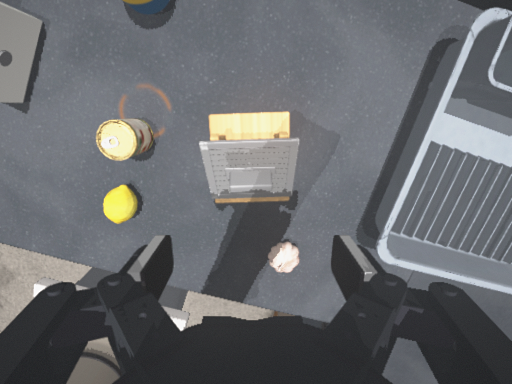

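The wrist view is centred on the plate, with the fin at about (250,180), the lemon at (120,203) and the tin at (118,140). Next is a second viewpoint for triangulation.

```bash
python3 nudge.py '-0.04 0 0.02 0 1;-0.04 0 0.03 0 1;0 0 0 0 1;0 0 0 0 1;0 0 0 0 1'
python3 - <<'E'
from h import *
b,_=snap("wrist","w2")
a=cv2.imread("pics/w1.png")
x=cv2.resize(a[105:205,190:310],None,fx=4,fy=4,interpolation=cv2.INTER_CUBIC)
# find plate in 2
y=cv2.resize(b[30:180,160:340],None,fx=4,fy=4,interpolation=cv2.INTER_CUBIC)
cv2.imwrite("pics/w1c.png",x);cv2.imwrite("pics/w2c.png",y)
E
```

```text
t: 2.25
eef_pos: [0.4439, -0.2175, 0.2241]
tool_rot: [0.0, 0.991, 0.135, 0.001]
contact_force: [0.2, 0.9, 0.2]
gripper_width: 0.997
grasp_force: 0.0
```

View pics/w1c.png

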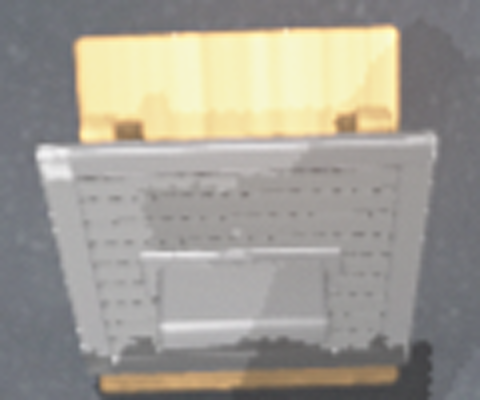

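View pics/w2c.png

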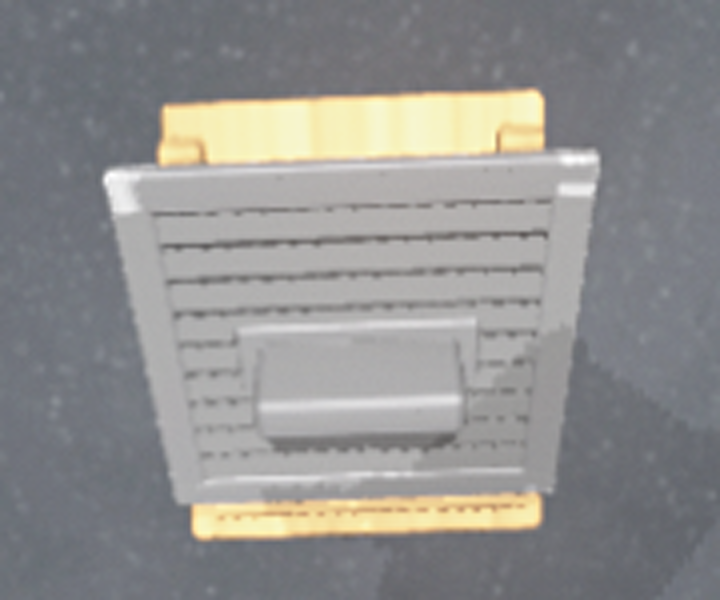

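The crops show the plate's upper corners (w2 crop (107,175) and (598,152); w1 crop (38,150) and (437,133)). They also show the fin's far top ridge (w2 (260,408)-(463,402); w1 (162,328)-(327,320)). I'll triangulate these.

```bash
python3 - <<'E'
from h import *
np.set_printoptions(precision=4,suppress=True)
c1=cam("wrist",dict(eef_pos=np.array([.519,-.1961,.2726]),tool_rot=[0,.9907,.1361,0]))
o=bot.get_obs();c2=cam("wrist",o)
u1=np.array([[38,150],[437,133],[162,328],[327,320]])/4+[190,105]
u2=np.array([[107,175],[598,152],[260,408],[463,402],[180,500],[553,495]])/4+[160,30]
T=tri(c1,u1,c2,u2[:4]);print(T)
s=cam("side");t=cam("top")
print("side",proj(s,T[:,:3]),"top",proj(t,T[:,:3]))
for a,b in((0,1),(2,3)):
    d=T[a,:3]-T[b,:3];print(np.linalg.norm(d),np.arctan2(-d[0],d[1]))
d=plane(c2,u2[4:],.03);print(d)
print(o["eef_pos"],o["tool_rot"])
for n,b in(("side",(280,125,350,195)),("top",(310,175,385,250))):
    im=cv2.imread(f"pics/{n}0.png");x0,y0,x1,y1=b
    for p in proj(cam(n),T[:,:3]): im[int(round(p[1])),int(round(p[0]))]=(0,0,255)
    cv2.imwrite(f"pics/{n}c.png",cv2.resize(im[y0:y1,x0:x1],None,fx=5,fy=5,interpolation=cv2.INTER_NEAREST))
cv2.imwrite("pics/st.png",np.hstack([cv2.resize(cv2.imread(f"pics/{n}c.png"),(350,350)) for n in("side","top")]))
E
```

```text
[[ 0.5314 -0.122   0.1008  0.0001]
 [ 0.5712 -0.2444  0.1011  0.0002]
 [ 0.4834 -0.1754  0.0985  0.0001]
 [ 0.4998 -0.2298  0.0925  0.0002]]
side [[299.3151 158.5379]
 [302.3071 134.1121]
 [320.7224 153.5963]
 [321.6229 144.3521]] top [[327.2063 202.9862]
 [367.8022 189.3852]
 [345.5407 219.0773]
 [363.234  213.6041]]
0.1287189433164386 0.31498155962452695
0.057112647933065766 0.2932886851508477
[[ 0.4388 -0.1512  0.03  ]
 [ 0.4753 -0.2758  0.03  ]]
[ 0.4443 -0.2174  0.2242] [0.0006 0.9908 0.1357 0.0014]
```

View pics/st.png

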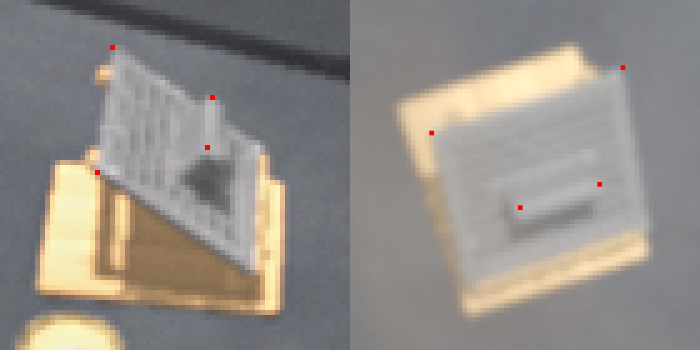

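The measurements agree with the plate model: yaw ≈0.305, and the fin grip point (30 mm up the normal) is near (0.490,-0.203,0.086). I'll move in above it.

```bash
python3 nudge.py '0.024 -0.001 0.02 -0.033 1;0.024 -0.001 0.04 0 1;0 0 0.04 0 1;0 0 0.02 0 1;0 0 0 0 1;0 0 0 0 1;0 0 0 0 1' 60
```

```text
t: 3.0
eef_pos: [0.4897, -0.2023, 0.1048]
tool_rot: [0.001, 0.988, 0.151, 0.002]
contact_force: [0.2, 0.1, 0.4]
gripper_width: 1.004
grasp_force: 0.0
```

```bash
python3 nudge.py '0 0 0.02 0 1;0 0 0.014 0 1;0 0 0.008 0 1;0 0 0 0 1;0 0 0 0 1' 60; python3 - <<'E'
from h import *
im,_=snap("wrist","w3"); cv2.imwrite("pics/w3c.png",cv2.resize(im[150:384,90:410],None,fx=2,fy=2))
E
```

```text
t: 3.5
eef_pos: [0.488, -0.202, 0.0613]
tool_rot: [0.0, 0.988, 0.151, 0.0]
contact_force: [-0.1, 0.5, 0.7]
gripper_width: 0.997
grasp_force: 0.0
```

View pics/w3c.png

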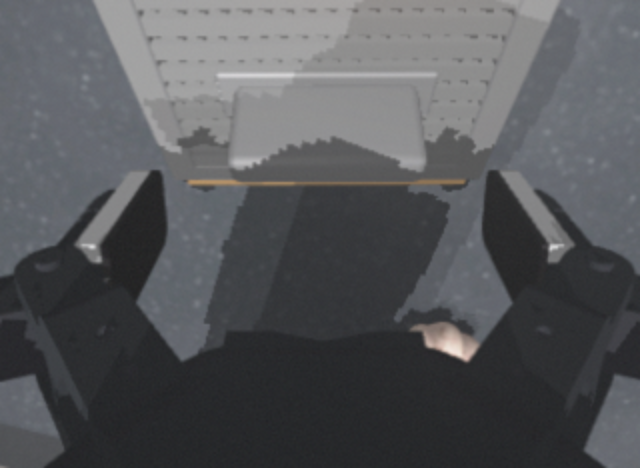

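```bash
python3 - <<'E'
from h import *
np.set_printoptions(precision=1,suppress=True)
o=bot.get_obs();c=cam("wrist",o)
M=R.from_quat(np.roll(o["tool_rot"],-1)).as_matrix()
P=o["eef_pos"]+np.array([[x,y,-.013-b] for b in(0,.02) for x in(-.011,.011) for y in(-.0425,.0425)])@M.T
print((proj(c,P)-[90,150])*2)
print((proj(c,[[.4834,-.1754,.0985],[.4998,-.2298,.0925],[.4904,-.2027,.0864]])-[90,150])*2)
E
```

```text
[[200.4 173.8]
 [449.3 173.6]
 [196.  113.2]
 [453.7 113. ]
 [186.3 203. ]
 [463.7 202.9]
 [180.7 136.4]
 [469.3 136.2]]
[[232.8 165.9]
 [424.2 159. ]
 [329.1 153.5]]
```

```bash
python3 - <<'E'
from h import *
np.set_printoptions(precision=4,suppress=True)
o=bot.get_obs();c=cam("wrist",o)
M=R.from_quat(np.roll(o["tool_rot"],-1)).as_matrix()
for y,pts in((.0425,[[160,171],[165,235],[100,245]]),(.057,[[125,171],[80,245]])):
    for p in pts:
        for q,s in((p,1),([647-p[0],p[1]],-1)):
            O,v=ray(c,[np.array(q)/2+[90,150]]);O=(O-o["eef_pos"])@M;v=v[0]@M
            print(p,[O+v*((k*y-O[1])/v[1]) for k in(1,-1) if (k*y-O[1])/v[1]>0])
E
```

```text
[160, 171] [array([ 0.0103, -0.0425, -0.0545])]
[160, 171] [array([ 0.0089,  0.0425, -0.0517])]
[165, 235] [array([-0.0079, -0.0425, -0.0556])]
[165, 235] [array([-0.0097,  0.0425, -0.0528])]
[100, 245] [array([ 0.0137, -0.0425, -0.0929])]
[100, 245] [array([ 0.0124,  0.0425, -0.091 ])]
[125, 171] [array([ 0.0037, -0.057 , -0.0411])]
[125, 171] [array([ 0.0025,  0.057 , -0.0389])]
[80, 245] [array([ 0.    , -0.057 , -0.0724])]
[80, 245] [array([-0.0012,  0.057 , -0.0707])]
```

```bash
python3 - <<'E'
from h import *
o=bot.get_obs();M=R.from_quat(np.roll(o["tool_rot"],-1)).as_matrix()
out=[]
for n in("side","top"):
    im,c=snap(n,n+"4"); 
    p0=proj(c,o["eef_pos"])[0].astype(int)
    for z,col in((-.013,(0,0,255)),(-.053,(0,255,0))):
        for q in proj(c,o["eef_pos"]+np.array([[0,.0425,z],[0,-.0425,z]])@M.T): im[int(round(q[1])),int(round(q[0]))]=col
    out.append(cv2.resize(im[max(p0[1]-60,0):p0[1]+40,p0[0]-50:p0[0]+50],(400,400),interpolation=cv2.INTER_NEAREST))
cv2.imwrite("pics/st4.png",np.hstack(out))
E
```

```text
(no output)
```

View pics/st4.png

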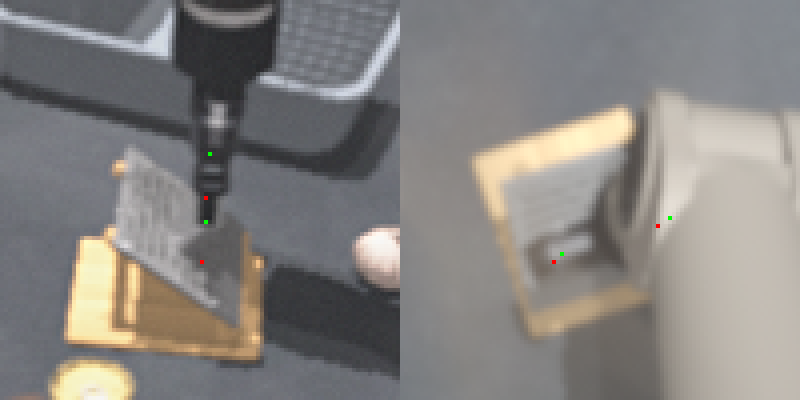

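The side view shows the open fingertips ending at the second green dot, about 53 mm behind the reported TCP. The wrist image gives the same offset, so the fingers are still ~40 mm too high. I'll lower gradually and watch the force.

```bash
python3 nudge.py '0.001 0 0.008 0 1;0.001 0 0.006 0 1;0 0 0 0 1'; python3 nudge.py '0 0 0.008 0 1;0 0 0.006 0 1;0 0 0 0 1;0 0 0 0 1'
```

```text
t: 3.95
eef_pos: [0.489, -0.201, 0.0458]
tool_rot: [-0.0, 0.988, 0.151, -0.001]
contact_force: [-0.3, 0.9, 0.4]
gripper_width: 0.999
grasp_force: 0.0
t: 4.35
eef_pos: [0.4894, -0.2013, 0.0326]
tool_rot: [-0.0, 0.988, 0.151, -0.0]
contact_force: [-1.0, -0.3, 1.0]
gripper_width: 0.999
grasp_force: 0.0
```

```bash
python3 nudge.py '0.0005 0.0015 0.006 0 1;0 0 0.005 0 1;0 0 0 0 1;0 0 0 0 1'; python3 - <<'E'
from h import *
im,_=snap("wrist","w5"); cv2.imwrite("pics/w5c.png",cv2.resize(im[150:384,90:410],None,fx=2,fy=2))
E
```

```text
t: 4.75
eef_pos: [0.4904, -0.2026, 0.0217]
tool_rot: [-0.0, 0.988, 0.151, -0.0]
contact_force: [0.4, 0.6, 0.1]
gripper_width: 1.005
grasp_force: 0.0
```

View pics/w5c.png

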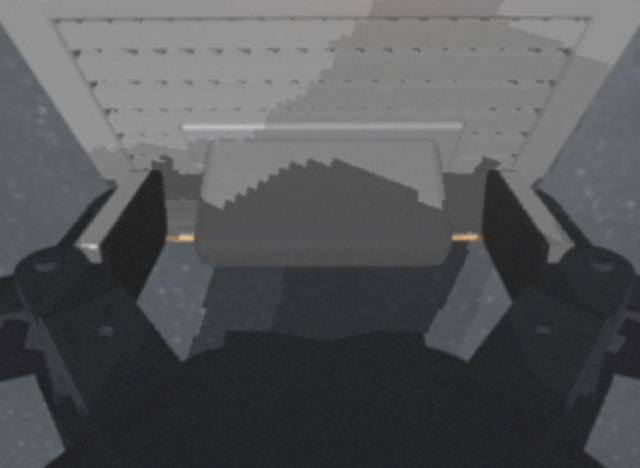

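The fin now sits centred between the pads (fin columns 195-450, pad faces at 165 and 485). Closing.

```bash
python3 nudge.py '0 0 0 0 0.4;0 0 0 0 0.4;0 0 0 0 0.4;0 0 0 0 0.4;0 0 0 0 0.4;0 0 0 0 0.4;0 0 0 0 0.4' 50
```

```text
t: 5.5
eef_pos: [0.4905, -0.2026, 0.0223]
tool_rot: [0.0, 0.988, 0.151, -0.0]
contact_force: [-0.7, 0.8, 6.4]
gripper_width: 0.696
grasp_force: 56.5
```

```bash
python3 nudge.py '0 0 -0.01 0 0.4;0 0 -0.02 0 0.4;0 0 -0.03 0 0.4;0 0 -0.04 0 0.4;0 0 -0.04 0 0.4;0 0 -0.04 0 0.4;0 0 -0.02 0 0.4;0 0 0 0 0.4'; python3 - <<'E'
from h import *
np.set_printoptions(precision=4,suppress=True)
for n,(x0,y0,x1,y1) in(("top",(165,150,245,225)),("side",(170,205,275,300))):
    im=cv2.imread(f"pics/{n}0.png").astype(int);g=im[y0:y1,x0:x1]
    m=((g.min(2)>150)&(g.max(2)-g.min(2)<40)).astype(np.uint8)
    cs,_=cv2.findContours(m,cv2.RETR_EXTERNAL,cv2.CHAIN_APPROX_NONE);k=max(cs,key=cv2.contourArea)
    h=cv2.convexHull(k);a=cv2.approxPolyDP(h,3,True)[:,0]+[x0,y0];print(n,a.tolist())
    if n=="top":
        P=plane(cam(n),a,.084);print(P)
b,_=snap("side","side6")
cv2.imwrite("pics/t6.png",np.hstack([cv2.resize(cv2.imread("pics/top0.png")[155:230,165:245],(400,375),interpolation=cv2.INTER_CUBIC),cv2.resize(b[60:175,250:372],(398,375),interpolation=cv2.INTER_CUBIC)]))
E
```

```text
t: 6.3
eef_pos: [0.4926, -0.2033, 0.2258]
tool_rot: [0.002, 0.988, 0.151, 0.003]
contact_force: [0.7, -1.1, -0.9]
gripper_width: 0.695
grasp_force: 56.3
top [[184, 163], [210, 161], [231, 172], [223, 215], [175, 206]]
[[0.6598 0.3098 0.084 ]
 [0.6652 0.2296 0.084 ]
 [0.6303 0.1649 0.084 ]
 [0.4993 0.1881 0.084 ]
 [0.5272 0.3342 0.084 ]]
side [[220, 215], [262, 235], [261, 258], [227, 294], [190, 271], [184, 251], [193, 227], [202, 219]]
```

View pics/t6.png

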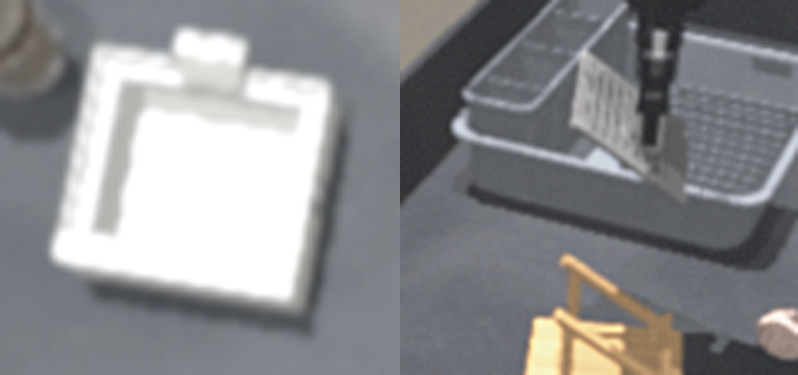

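The left crop shows the caddy rim corners (~(95,45), (335,80), (308,312), (52,262) in the crop). The right shows the plate held and still tilted at ~35°. My picture budget is now used, so the rest will be numeric. Next I'll carry the plate toward the caddy and measure it with the wrist camera.

```bash
python3 nudge.py '0.008 -0.043 -0.011 0 0.4;0.008 -0.043 -0.011 0 0.4;0.008 -0.043 -0.011 0 0.4;0.008 -0.043 -0.011 0 0.4;0.008 -0.043 -0.011 0 0.4;0.008 -0.043 -0.011 0 0.4;0.008 -0.043 -0.011 0 0.4;0.008 -0.043 -0.011 0 0.4;0.008 -0.043 -0.011 0 0.4;0.008 -0.043 -0.011 0 0.4;0.006 -0.047 -0.012 0 0.4;0 0 0 0.123 0.4;0 0 0 0.123 0.4;0 0 0 0.123 0.4;0 0 0 0.123 0.4;0 0 0 0 0.4;0 0 0 0 0.4;0 0 0 0 0.4'; cat > m.py <<'E'
from h import *
import sys
np.set_printoptions(precision=4,suppress=True)
o=bot.get_obs();print(o["eef_pos"],o["tool_rot"],o["gripper_width"])
im,c=snap("wrist",sys.argv[1])
t=cam("top");C=np.array([.579,.249,.084])
# white blob nearest to expected place
u=proj(c,C)[0];print("expect",u,"rim",proj(c,[[.6598,.3098,.084],[.6303,.1649,.084],[.4993,.1881,.084],[.5272,.3342,.084]]).tolist())
g=im.astype(int);m=((g.min(2)>int(sys.argv[2]))&(g.max(2)-g.min(2)<40)).astype(np.uint8)
cs,_=cv2.findContours(m,cv2.RETR_EXTERNAL,cv2.CHAIN_APPROX_NONE)
for k in sorted(cs,key=cv2.contourArea)[-3:]:
    h=cv2.convexHull(k);a=cv2.approxPolyDP(h,2.5,True)[:,0];print(cv2.contourArea(k),a.tolist())
E
python3 m.py w6 150
```

```text
t: 8.15
eef_pos: [0.4297, 0.2781, 0.3432]
tool_rot: [0.0, 0.996, -0.093, -0.0]
contact_force: [-0.2, -1.2, -0.8]
gripper_width: 0.697
grasp_force: 56.5
[0.4297 0.2781 0.3432] [ 0.0003  0.9957 -0.0928 -0.0005] 0.6973872796292944
expect [252.5496  54.3424] rim [[200.3974319165053, 3.327192728713044], [303.58487217450437, 5.038305602471439], [300.5613382497352, 101.33054510037721], [204.7515952002234, 101.0782176731254]]
834.0 [[357, 323], [371, 326], [392, 354], [368, 359], [356, 355], [353, 345]]
2951.5 [[464, 318], [364, 273], [352, 261], [468, 238]]
9253.5 [[302, 5], [299, 99], [208, 101], [202, 7], [238, 0]]
```

```bash
python3 - <<'E'
from h import *
g=cv2.cvtColor(cv2.imread("pics/w6.png"),cv2.COLOR_BGR2GRAY)
for r in(25,50,75):print(r,"L",g[r-2:r+3,196:226].mean(0).astype(int).tolist(),"R",g[r-2:r+3,282:308].mean(0).astype(int).tolist())
for x in(225,252,280):print(x,g[0:112,x-2:x+3].mean(1).astype(int).tolist())
E
```

```text
25 L [75, 85, 90, 95, 96, 94, 104, 192, 252, 247, 141, 139, 223, 249, 247, 247, 248, 223, 141, 133, 135, 136, 136, 137, 136, 140, 148, 147, 141, 141] R [163, 157, 156, 158, 164, 164, 162, 155, 153, 195, 244, 247, 246, 246, 247, 243, 200, 226, 248, 240, 153, 103, 103, 104, 103, 102]
50 L [87, 98, 100, 101, 101, 100, 99, 103, 176, 253, 251, 175, 142, 218, 249, 247, 247, 248, 240, 157, 144, 147, 148, 149, 147, 153, 211, 246, 247, 247] R [247, 246, 246, 247, 246, 247, 247, 247, 227, 221, 248, 247, 247, 247, 247, 232, 205, 246, 249, 206, 119, 107, 108, 109, 110, 111]
75 L [96, 98, 98, 98, 97, 97, 96, 96, 97, 133, 230, 250, 230, 142, 197, 244, 247, 247, 248, 244, 165, 146, 149, 149, 149, 148, 155, 223, 247, 247] R [247, 247, 247, 247, 247, 247, 248, 230, 187, 247, 247, 247, 247, 248, 247, 176, 224, 251, 224, 126, 112, 113, 113, 113, 114, 112]
225 [96, 95, 95, 94, 101, 188, 251, 248, 217, 127, 118, 140, 185, 245, 247, 247, 248, 245, 150, 118, 119, 121, 121, 121, 129, 145, 151, 170, 189, 190, 189, 189, 189, 190, 190, 195, 226, 248, 247, 246, 246, 246, 247, 246, 247, 247, 244, 244, 247, 247, 
[... 707 characters left out ...]
47, 247, 247, 247, 247, 247, 247, 247, 246, 244, 247, 247, 247, 247, 247, 247, 246, 245, 245, 241, 192, 126, 99, 86, 85, 83, 83, 84, 82, 82, 87, 94]
280 [92, 92, 92, 96, 170, 251, 249, 218, 129, 120, 138, 177, 230, 246, 247, 248, 245, 163, 122, 123, 124, 125, 126, 131, 148, 158, 180, 191, 192, 191, 192, 192, 192, 192, 192, 211, 242, 246, 247, 246, 246, 246, 246, 246, 246, 246, 246, 247, 247, 247, 247, 247, 247, 247, 247, 247, 247, 247, 247, 247, 247, 247, 247, 247, 247, 247, 247, 247, 247, 247, 247, 247, 247, 247, 247, 247, 247, 247, 247, 247, 247, 247, 247, 247, 247, 247, 247, 246, 242, 246, 247, 247, 247, 247, 247, 247, 247, 246, 244, 231, 158, 121, 94, 86, 86, 86, 85, 84, 83, 85, 97, 105]
```

```bash
python3 - <<'E'
from h import *
np.set_printoptions(precision=4,suppress=True)
o=bot.get_obs();c=cam("wrist",o)
L=plane(c,[[202.6,25],[203.9,50],[205.4,75]],.084);Rr=plane(c,[[301.8,25],[301.3,50],[300.4,75]],.084)
F=plane(c,[[225,4.9],[280,4.0]],.084);N=plane(c,[[225,100.7],[280,99.9]],.088)
I=plane(c,[[225,17.7],[280,16.7]],.084)
def yaw(d):return np.arctan2(d[1],d[0])
print(yaw(L[0]-L[2]),yaw(Rr[0]-Rr[2]),yaw(F[0]-F[1])-np.pi/2,yaw(N[0]-N[1])-np.pi/2)
psi=np.mean([yaw(L[0]-L[2]),yaw(Rr[0]-Rr[2]),yaw(F[0]-F[1])-np.pi/2,yaw(N[0]-N[1])-np.pi/2]);x=np.array([np.cos(psi),np.sin(psi)]);y=np.array([-x[1],x[0]])
f=lambda P,a:(P[:,:2]@a).mean()
print(psi,"width y",f(L,y)-f(Rr,y),"x",f(F,x)-f(N,x),"inner far-near",f(I,x)-f(N,x))
print("centre y",(f(L,y)+f(Rr,y))/2,"xc from far,near,inner",f(F,x)-.066,f(N,x)+.066,f(I,x)-.062)
ce=x*((f(F,x)-.066+f(N,x)+.066)/2)+y*(f(L,y)+f(Rr,y))/2;print(ce)
# height check: corner triangulation with top view
T=tri(c,[[302,5],[299.6,99.6],[206.7,101],[201.5,5.3]],cam("top"),[[231.5,171.5],[224,215],[175,207],[184,163.5]]);print(T)
# plate far edge of held plate
g=cv2.cvtColor(cv2.imread("pics/w6.png"),cv2.COLOR_BGR2GRAY)
for X in(200,252,300):print(g[108:190,X-2:X+3].mean(1).astype(int).tolist())
E
```

```text
-0.16854820778695198 -0.1733052915778152 -0.17172437290613352 -0.17277891814069535
-0.171589197602899 width y 0.14442830384402466 x 0.13228258270079385 inner far-near 0.11573366550830455
centre y 0.34409114662896 xc from far,near,inner 0.5286471836236899 0.5283646009228962 0.5160982664312006
[0.5795 0.2488]
[[0.6342 0.1645 0.0725 0.0001]
 [0.5017 0.1866 0.0674 0.0013]
 [0.5254 0.3324 0.0851 0.004 ]
 [0.6581 0.3094 0.083  0.0013]]
[91, 93, 92, 93, 93, 93, 93, 95, 94, 92, 91, 91, 93, 94, 94, 94, 94, 93, 92, 92, 89, 107, 123, 128, 130, 133, 134, 140, 148, 158, 159, 152, 143, 139, 139, 140, 139, 138, 138, 138, 139, 138, 136, 137, 136, 135, 136, 135, 134, 134, 129, 112, 122, 131, 135, 138, 137, 138, 137, 137, 137, 138, 137, 137, 138, 136, 118, 106, 124, 130, 130, 133, 136, 138, 137, 138, 137, 138, 137, 137, 137, 137]
[82, 82, 87, 94, 98, 97, 98, 97, 96, 98, 98, 98, 96, 95, 96, 96, 96, 95, 96, 95, 93, 117, 131, 133, 134, 137, 138, 143, 152, 162, 159, 151, 143, 141, 141, 140, 139, 139, 140, 139, 139, 138, 137, 138, 136, 136, 137, 136, 135, 134, 124, 109, 124, 131, 132, 131, 132, 134, 123, 119, 120, 120, 120, 119, 120, 118, 103, 103, 116, 120, 120, 119, 119, 118, 119, 118, 119, 119, 119, 119, 119, 118]
[98, 98, 98, 98, 98, 98, 96, 96, 95, 96, 96, 96, 96, 95, 94, 95, 94, 94, 93, 93, 92, 109, 120, 121, 122, 123, 126, 129, 135, 140, 137, 130, 124, 122, 121, 121, 121, 120, 120, 121, 120, 120, 118, 118, 119, 118, 119, 119, 117, 116, 104, 105, 116, 119, 119, 118, 119, 118, 118, 119, 118, 119, 118, 119, 119, 119, 119, 119, 119, 119, 120, 118, 118, 119, 119, 118, 119, 119, 118, 118, 119, 119]
```

```bash
python3 - <<'E'
from h import *
np.set_printoptions(precision=1,suppress=True)
o=bot.get_obs();c=cam("wrist",o);M=R.from_quat(np.roll(o["tool_rot"],-1)).as_matrix()
for th in(29,32,35,38,41):
    t=np.radians(th)
    X=lambda a,n,y=0:[ (a*np.cos(t)-(n-30)*np.sin(t))/1e3,y, -.0642-(a*np.sin(t)+(n-30)*np.cos(t))/1e3]
    P=np.array([X(60,6),X(60,0),X(60,6,.065),X(60,6,-.065),X(7,36)])
    print(th,proj(c,o["eef_pos"]+P@M.T).ravel())
g=cv2.cvtColor(cv2.imread("pics/w6.png"),cv2.COLOR_BGR2GRAY)
print(g[142:152,60:125].mean(0).astype(int).tolist(),g[142:152,380:445].mean(0).astype(int).tolist())
E
```

```text
29 [252.9 130.5 252.9 122.3 415.8 131.2  89.9 131.4 252.8 267.2]
32 [253.  132.5 252.9 123.3 420.6 133.3  85.2 133.4 252.8 268.3]
35 [253.  135.1 252.9 124.9 425.5 135.9  80.4 136.  252.8 269.3]
38 [253.  138.3 253.  127.  430.5 139.1  75.4 139.2 252.8 270.3]
41 [253.1 142.2 253.  129.8 435.6 142.9  70.3 143.1 252.8 271.3]
[86, 85, 85, 85, 85, 85, 84, 83, 83, 83, 85, 87, 86, 85, 85, 86, 87, 87, 87, 88, 92, 98, 111, 127, 145, 157, 174, 180, 185, 184, 185, 187, 184, 183, 181, 179, 178, 177, 175, 172, 168, 166, 164, 163, 162, 158, 155, 152, 149, 146, 140, 137, 137, 137, 137, 137, 137, 137, 137, 137, 137, 137, 137, 137, 137] [117, 118, 117, 118, 118, 118, 117, 118, 117, 117, 118, 117, 119, 123, 130, 136, 142, 149, 151, 148, 146, 144, 140, 136, 137, 137, 132, 128, 127, 124, 122, 121, 120, 117, 117, 118, 119, 128, 141, 153, 156, 128, 93, 85, 84, 85, 86, 86, 84, 85, 86, 86, 84, 84, 85, 84, 86, 86, 85, 86, 88, 88, 86, 86, 85]
```

Caddy centre is (0.5795, 0.2488) with yaw -0.172. The measured size is 144.4 x 132.3 mm, which confirms the rim heights. The plate's tilt in the grip is ≈32°. Moving above the caddy.

```bash
cat > p.py <<'E'
from h import *
o=bot.get_obs();C=np.array([.5795,.2488]);a=-.1716
d=o["eef_pos"][:2]-C;x=np.array([np.cos(a),np.sin(a)]);q=o["tool_rot"]
print("TCP caddy mm x %.1f y %.1f z %.1f"%(1e3*d@x,1e3*(d@[-x[1],x[0]]),1e3*o["eef_pos"][2]),"yaw err %.4f"%(2*np.arctan2(q[2],q[1])-a if q[1]>0 else 9),"F caddy",(np.array([o["contact_force"][:2]@x,o["contact_force"][:2]@[-x[1],x[0]],o["contact_force"][2]])).round(1),"tq",np.round(o["torque"],2),round(o["gripper_width"],3))
E
python3 nudge.py '0.03 0 0.02 -0.014 0.4;0.04 0 0.03 0 0.4;0.04 0.001 0.03 0 0.4;0.037 0 0.03 0 0.4;0 0 0.04 0 0.4;0 0 0.04 0 0.4;0 0 0.033 0 0.4;0 0 0 0 0.4;0 0 0 0 0.4;0 0 0 0 0.4'; python3 p.py
```

```text
t: 9.2
eef_pos: [0.5759, 0.2524, 0.1234]
tool_rot: [-0.001, 0.996, -0.087, 0.002]
contact_force: [0.1, -0.5, -0.8]
gripper_width: 0.691
grasp_force: 56.4
TCP caddy mm x -4.1 y 2.9 z 123.4 yaw err -0.0023 F caddy [ 0.2 -0.4 -0.8] tq [ 0.   -0.03 -0.03] 0.691
```

```bash
python3 nudge.py '0.001 0.003 0.01 0 0.4;0 0 0.02 0 0.4;0 0 0.015 0 0.4;0 0 0.006 0 0.4;0 0 0 0 0.4;0 0 0 0 0.4;0 0 0 0 0.4'; python3 p.py
python3 - <<'E'
from h import *
im,c=snap("wrist","w7");g=cv2.cvtColor(im,cv2.COLOR_BGR2GRAY)
for X in(200,252):print(g[100:160,X-2:X+3].mean(1).astype(int).tolist())
for n in("side","top"):snap(n,n+"7")
E
```

```text
t: 9.9
eef_pos: [0.5755, 0.2487, 0.0708]
tool_rot: [-0.0, 0.996, -0.087, 0.001]
contact_force: [-0.7, 0.0, -1.4]
gripper_width: 0.695
grasp_force: 56.5
TCP caddy mm x -3.9 y -0.8 z 70.8 yaw err -0.0025 F caddy [-0.7 -0.1 -1.4] tq [-0.03  0.    0.02] 0.695
[112, 114, 114, 114, 116, 115, 111, 104, 102, 101, 101, 101, 105, 143, 230, 248, 247, 247, 246, 240, 206, 157, 158, 172, 242, 248, 247, 248, 247, 205, 141, 144, 149, 151, 154, 159, 168, 179, 180, 174, 165, 160, 158, 158, 157, 157, 158, 157, 157, 156, 155, 156, 155, 155, 154, 154, 153, 153, 149, 124]
[247, 224, 222, 239, 247, 247, 247, 246, 247, 247, 247, 247, 239, 245, 245, 220, 202, 191, 190, 190, 189, 189, 189, 189, 187, 188, 187, 187, 159, 143, 149, 151, 154, 156, 157, 164, 173, 183, 181, 174, 165, 162, 159, 157, 159, 159, 159, 159, 159, 158, 157, 156, 156, 156, 155, 154, 154, 154, 144, 118]
```

```bash
python3 nudge.py '0 0 0.003 0 0.4;0 0 0.002 0 0.4;0 0 0 0 0.4;0 0 0 0 0.4'; python3 p.py; python3 nudge.py '0 0 0.002 0 0.4;0 0 0 0 0.4;0 0 0 0 0.4'; python3 p.py
```

```text
t: 10.45
eef_pos: [0.5748, 0.2482, 0.0647]
tool_rot: [0.0, 0.996, -0.087, -0.0]
contact_force: [1.1, 0.3, -1.7]
gripper_width: 0.691
grasp_force: 56.5
TCP caddy mm x -4.5 y -1.4 z 64.7 yaw err -0.0027 F caddy [ 1.   0.5 -1.7] tq [ 0.02 -0.03  0.  ] 0.691
t: 10.75
eef_pos: [0.5748, 0.2482, 0.0628]
tool_rot: [0.0, 0.996, -0.087, -0.0]
contact_force: [0.5, 0.7, -1.9]
gripper_width: 0.694
grasp_force: 56.5
TCP caddy mm x -4.5 y -1.3 z 62.8 yaw err -0.0026 F caddy [ 0.4  0.8 -1.9] tq [ 0.01 -0.   -0.01] 0.694
```

```bash
for i in 1 2; do python3 nudge.py '0 0 0.001 0 0.4;0 0 0 0 0.4;0 0 0 0 0.4' >/dev/null; python3 p.py; done
```

```text
TCP caddy mm x -4.3 y -1.3 z 62.1 yaw err -0.0027 F caddy [0.3 0.  0.1] tq [0.03 0.07 0.03] 0.696
TCP caddy mm x -4.0 y -1.1 z 61.6 yaw err -0.0028 F caddy [-1.1 -1.6  4.7] tq [-0.14  0.33  0.03] 0.692
```

```bash
python3 nudge.py '0 -0.001 -0.002 0 0.4;-0.003 0 0 0 0.4;-0.003 0 0 0 0.4;0 0 0 0 0.4;0 0 0 0 0.4' >/dev/null; python3 p.py; python3 nudge.py '-0.003 0 0 0 0.4;-0.003 0 0 0 0.4;-0.002 0 0 0 0.4;0 0 0 0 0.4;0 0 0 0 0.4'>/dev/null; python3 p.py;
```

```text
TCP caddy mm x -10.7 y -0.4 z 62.7 yaw err -0.0023 F caddy [ 0.6 -0.4 -0.6] tq [ 0.04  0.06 -0.01] 0.69
TCP caddy mm x -18.4 y -0.3 z 62.9 yaw err -0.0025 F caddy [ 0.1 -0.2 -1.1] tq [-0.02  0.02  0.01] 0.692
```

```bash
python3 nudge.py '-0.002 0 0 0 0.4;0 0 0 0 0.4;0 0 0 0 0.4' >/dev/null; python3 p.py; python3 nudge.py '-0.0015 0 0 0 0.4;0 0 0 0 0.4;0 0 0 0 0.4'>/dev/null; python3 p.py;
```

```text
TCP caddy mm x -20.4 y -0.3 z 62.9 yaw err -0.0026 F caddy [-0.4 -0.6 -1.1] tq [ 0.01 -0.04  0.02] 0.692
TCP caddy mm x -21.9 y -0.3 z 62.9 yaw err -0.0025 F caddy [ 0.  -0.2 -2.2] tq [0.01 0.06 0.02] 0.69
```

```bash
python3 nudge.py '0.003 0 0.002 0 0.4;0.004 0 0.003 0 0.4;0 0 0 0 0.4;0 0 0 0 0.4' >/dev/null; python3 p.py; python3 nudge.py '0.002 0 0.002 0 0.4;0.003 0 0.003 0 0.4;0 0 0 0 0.4;0 0 0 0 0.4'>/dev/null; python3 p.py;python3 - <<'E'
from h import *
im,c=snap("wrist","w8");g=cv2.cvtColor(im,cv2.COLOR_BGR2GRAY)
for X in(200,252):print(g[90:160,X-2:X+3].mean(1).astype(int).tolist())
E
```

```text
TCP caddy mm x -16.2 y 0.2 z 58.6 yaw err -0.0022 F caddy [-5.8 -1.8  8.5] tq [-0.02  1.77  0.06] 0.692
TCP caddy mm x -10.7 y 0.2 z 53.8 yaw err -0.0024 F caddy [-4.8 -1.8  9. ] tq [0.03 1.59 0.06] 0.696
[110, 113, 113, 112, 111, 110, 105, 101, 100, 98, 106, 194, 251, 248, 247, 247, 247, 247, 234, 197, 203, 185, 173, 234, 247, 246, 246, 246, 246, 246, 249, 234, 141, 129, 132, 137, 160, 171, 169, 166, 163, 163, 163, 163, 163, 163, 161, 162, 161, 161, 160, 160, 161, 160, 160, 159, 160, 159, 160, 141, 121, 121, 128, 151, 160, 160, 160, 160, 159, 159]
[247, 234, 244, 247, 247, 247, 246, 237, 213, 227, 233, 212, 206, 206, 205, 206, 207, 204, 205, 203, 203, 203, 203, 200, 188, 179, 179, 179, 179, 178, 165, 141, 131, 136, 139, 148, 167, 173, 169, 165, 164, 164, 159, 161, 164, 163, 164, 162, 162, 162, 161, 161, 161, 161, 161, 160, 159, 160, 157, 135, 117, 123, 129, 153, 160, 159, 159, 160, 160, 160]
```

The plate is pivoting in the grip (far edge moved from row 137 to 127, ~20° now) with ~10 N. Continuing along the arc.

```bash
python3 nudge.py '0.002 0 0.002 0 0.4;0.003 0 0.003 0 0.4;0 0 0 0 0.4;0 0 0 0 0.4' >/dev/null; python3 p.py; python3 nudge.py '0.002 0 0.002 0 0.4;0.002 0 0.003 0 0.4;0 0 0 0 0.4;0 0 0 0 0.4'>/dev/null; python3 p.py;python3 - <<'E'
from h import *
im,c=snap("wrist","w9");g=cv2.cvtColor(im,cv2.COLOR_BGR2GRAY)
for X in(200,252):print(g[90:160,X-2:X+3].mean(1).astype(int).tolist())
E
```

```text
TCP caddy mm x -5.6 y 0.3 z 48.6 yaw err -0.0022 F caddy [-3.5 -1.   6.1] tq [0.06 1.29 0.1 ] 0.694
TCP caddy mm x -1.6 y 0.3 z 43.7 yaw err -0.0024 F caddy [-3.9 -1.1  6.6] tq [0.07 1.32 0.02] 0.69
[112, 113, 114, 114, 114, 113, 114, 114, 115, 115, 115, 115, 115, 116, 116, 115, 114, 109, 103, 103, 102, 103, 103, 102, 102, 104, 137, 166, 167, 198, 247, 250, 249, 185, 130, 157, 175, 178, 180, 182, 181, 181, 181, 180, 181, 180, 180, 180, 179, 179, 179, 178, 178, 177, 178, 178, 177, 167, 146, 121, 111, 126, 166, 180, 181, 180, 180, 179, 179, 180]
[247, 247, 247, 247, 247, 245, 223, 226, 240, 247, 247, 247, 247, 246, 247, 247, 247, 247, 247, 244, 236, 239, 235, 210, 205, 212, 215, 214, 214, 214, 214, 214, 173, 133, 145, 172, 181, 182, 183, 171, 177, 183, 182, 183, 183, 182, 182, 182, 181, 181, 181, 180, 179, 178, 179, 179, 179, 165, 138, 117, 117, 142, 173, 181, 180, 181, 180, 179, 180, 180]
```

```bash
for i in 1; do python3 nudge.py '0.001 0 0.002 0 0.4;0.0005 0 0.002 0 0.4;0 0 0 0 0.4;0 0 0 0 0.4' >/dev/null; python3 p.py; python3 nudge.py '0.0005 0 0.002 0 0.4;0 0 0 0 0.4;0 0 0 0 0.4'>/dev/null; python3 p.py;done;python3 - <<'E'
from h import *
im,c=snap("wrist","w10");g=cv2.cvtColor(im,cv2.COLOR_BGR2GRAY)
for X in(200,252):print(g[90:160,X-2:X+3].mean(1).astype(int).tolist())
E
```

```text
TCP caddy mm x 0.6 y 0.4 z 40.4 yaw err -0.0025 F caddy [-3.7 -1.9 12.1] tq [-0.19  1.32  0.08] 0.69
TCP caddy mm x 0.9 y 0.4 z 39.9 yaw err -0.0023 F caddy [-8.6 -5.8 23.5] tq [-0.69  2.33  0.08] 0.694
[114, 112, 112, 112, 113, 113, 115, 114, 113, 113, 114, 115, 116, 115, 115, 115, 116, 115, 114, 113, 108, 103, 101, 100, 101, 101, 102, 101, 100, 118, 150, 165, 167, 166, 148, 125, 142, 167, 177, 182, 182, 183, 182, 181, 182, 181, 181, 181, 181, 180, 179, 180, 180, 180, 180, 180, 180, 179, 170, 150, 102, 94, 121, 169, 183, 184, 183, 182, 181, 182]
[247, 247, 247, 247, 247, 246, 246, 247, 247, 247, 247, 247, 236, 200, 189, 182, 190, 209, 214, 213, 213, 213, 213, 213, 212, 212, 212, 211, 210, 210, 210, 210, 211, 208, 168, 134, 157, 175, 181, 183, 184, 183, 184, 184, 183, 183, 183, 183, 181, 182, 181, 181, 181, 181, 180, 181, 180, 179, 167, 152, 105, 102, 138, 176, 184, 183, 182, 182, 182, 167]
```

```bash
python3 nudge.py '0 0 0.0015 0 0.4;0 0 0 0 0.4;0 0 0 0 0.4' 80 >/dev/null; python3 p.py; python3 nudge.py '0 0 0.0015 0 0.4;0 0 0 0 0.4;0 0 0 0 0.4'>/dev/null; python3 p.py
```

```text
TCP caddy mm x 0.9 y 0.4 z 39.9 yaw err -0.0024 F caddy [-11.9  -9.1  34.7] tq [-1.2   3.21  0.11] 0.685
TCP caddy mm x 1.0 y 0.4 z 39.8 yaw err -0.0026 F caddy [-16.4 -12.   46.1] tq [-1.63  3.98  0.1 ] 0.692
```

Pressing 46 N no longer moves it, so it is either home or jammed. I'll measure the plate's height from the image: its known 130 mm width against the pixel width gives depth at each row.

```bash
python3 nudge.py '0 0 -0.003 0 0.4;0 0 0 0 0.4' 50 >/dev/null; python3 p.py; python3 - <<'E'
from h import *
o=bot.get_obs();im,c=snap("wrist","w11");g=cv2.cvtColor(im,cv2.COLOR_BGR2GRAY)
for r in(132,150,170):print(r,"L",g[r-1:r+2,60:120].mean(0).astype(int).tolist(),"R",g[r-1:r+2,385:445].mean(0).astype(int).tolist())
M=R.from_quat(np.roll(o["tool_rot"],-1)).as_matrix()
C=np.array([.5795,.2488,0]);a=-.1716;Rz=R.from_euler("z",a).as_matrix()
W=lambda P:proj(c,C+np.array(P)@Rz.T).round(1).tolist()
for th in(0,3,5):
    s=np.sin(np.radians(th));print(th,"far top corners",W([[60,65,76+120*s],[60,-65,76+120*s],[30,65,76+90*s],[30,-65,76+90*s]]*np.array(.001)))
print("rim far inner/outer",W(np.array([[62,68,84],[62,-68,84],[66,68,84],[54.5,0,78],[66.7,20,106],[66.7,-20,106]])*.001))
E
```

```text
TCP caddy mm x 0.9 y 0.4 z 40.0 yaw err -0.0024 F caddy [-7.3 -5.6 24.2] tq [-0.67  2.37  0.11] 0.694
132 L [77, 78, 75, 75, 76, 76, 76, 75, 76, 74, 76, 76, 76, 77, 77, 77, 78, 81, 81, 79, 78, 75, 74, 74, 76, 76, 79, 80, 78, 79, 80, 81, 82, 80, 81, 80, 81, 78, 78, 76, 102, 155, 171, 133, 97, 91, 92, 92, 91, 87, 93, 215, 252, 248, 247, 248, 248, 235, 174, 175] R [149, 183, 209, 229, 239, 244, 246, 246, 245, 244, 212, 127, 102, 102, 105, 105, 105, 104, 103, 102, 104, 105, 102, 102, 100, 101, 101, 103, 103, 101, 99, 97, 97, 98, 97, 97, 97, 98, 99, 97, 97, 96, 94, 95, 96, 95, 95, 96, 96, 96, 95, 95, 94, 95, 96, 96, 97, 98, 96, 97]
150 L [77, 76, 76, 77, 77, 76, 77, 78, 78, 79, 80, 80, 79, 78, 76, 76, 74, 74, 78, 79, 80, 82, 82, 80, 79, 80, 81, 82, 85, 87, 90, 92, 91, 89, 85, 78, 68, 60, 58, 54, 59, 60, 60, 61, 61, 64, 65, 65, 64, 66, 67, 66, 73, 163, 252, 249, 247, 247, 248, 247] R [157, 222, 244, 245, 246, 246, 245, 235, 166, 99, 93, 94, 96, 95, 101, 104, 102, 103, 101, 101, 100, 100, 101, 99, 99, 100, 101, 105, 109, 107, 104, 102, 100, 98, 97, 98, 99, 100, 100, 101, 99, 99, 97, 96, 96,
[... 257 characters left out ...]
68, 71, 74, 74, 72, 70, 68, 69, 67, 68, 64, 83, 197, 251, 248, 247] R [245, 246, 246, 246, 242, 181, 103, 95, 97, 97, 97, 96, 96, 96, 96, 95, 95, 95, 95, 93, 94, 96, 100, 99, 96, 92, 92, 94, 94, 94, 93, 92, 93, 93, 94, 94, 95, 93, 96, 99, 96, 92, 92, 97, 101, 102, 103, 102, 101, 100, 101, 101, 104, 106, 107, 105, 103, 105, 107, 110]
0 far top corners [[130.8, 135.9], [375.4, 135.2], [137.4, 190.0], [368.9, 189.4]]
3 far top corners [[125.5, 137.0], [380.7, 136.3], [133.9, 192.5], [372.5, 191.8]]
5 far top corners [[121.7, 137.9], [384.6, 137.1], [131.5, 194.2], [374.9, 193.5]]
rim far inner/outer [[117.6, 133.4], [388.7, 132.6], [116.5, 125.3], [253.1, 146.1], [205.1, 125.3], [301.6, 125.0]]
```

```bash
python3 - <<'E'
from h import *
g=cv2.cvtColor(cv2.imread("pics/w11.png"),cv2.COLOR_BGR2GRAY)
for r in(134,150,170,188):print(r,"L",g[r-1:r+2,110:145].mean(0).astype(int).tolist(),"R",g[r-1:r+2,360:396].mean(0).astype(int).tolist())
for X in(160,200,252,300,340):print(X,g[100:135,X-2:X+3].mean(1).astype(int).tolist())
E
```

```text
134 L [66, 162, 254, 248, 247, 247, 248, 246, 189, 172, 179, 179, 180, 179, 180, 181, 181, 181, 180, 182, 182, 181, 182, 183, 182, 183, 183, 183, 183, 181, 182, 181, 182, 182, 181] R [153, 153, 154, 153, 156, 181, 180, 183, 191, 171, 185, 176, 176, 189, 166, 172, 163, 174, 173, 162, 172, 158, 171, 162, 147, 140, 145, 168, 223, 242, 245, 246, 246, 245, 239, 189]
150 L [67, 66, 73, 163, 252, 249, 247, 247, 248, 247, 231, 176, 173, 179, 179, 179, 179, 180, 180, 181, 181, 181, 182, 181, 181, 182, 182, 182, 183, 184, 184, 173, 151, 142, 128] R [134, 143, 151, 154, 154, 155, 154, 154, 154, 154, 155, 154, 154, 153, 155, 153, 154, 154, 153, 154, 153, 146, 137, 147, 147, 157, 222, 244, 245, 246, 246, 245, 235, 166, 99, 93]
170 L [68, 69, 67, 68, 64, 83, 197, 251, 248, 247, 247, 248, 246, 222, 164, 157, 174, 180, 179, 179, 180, 179, 180, 180, 180, 181, 181, 182, 182, 182, 183, 182, 182, 183, 179] R [155, 155, 155, 154, 153, 154, 156, 155, 155, 154, 154, 155, 154, 154, 155, 155, 155, 149, 140, 146, 144, 137, 140, 203, 241, 245, 246, 246, 246, 242, 181, 103, 95, 97, 97, 97]
188 L [111, 108, 106,
[... 524 characters left out ...]
114, 114, 115, 115, 115, 115, 115, 115, 114, 113, 109, 103, 101, 101, 101, 100, 101, 100, 100, 119, 151, 166, 166, 166, 146, 123, 142, 166, 177, 182, 183, 183, 183, 183, 182]
252 [247, 247, 243, 218, 189, 190, 191, 208, 214, 213, 213, 214, 213, 213, 212, 212, 212, 212, 210, 211, 209, 210, 210, 208, 169, 134, 157, 174, 180, 183, 184, 184, 183, 184, 183]
300 [213, 195, 175, 155, 159, 147, 126, 120, 118, 110, 106, 104, 103, 102, 103, 101, 103, 100, 103, 130, 159, 167, 168, 167, 139, 105, 132, 154, 157, 157, 158, 157, 157, 157, 157]
340 [104, 104, 104, 102, 102, 98, 95, 94, 94, 94, 93, 94, 94, 95, 95, 95, 95, 94, 96, 125, 164, 164, 164, 158, 133, 117, 137, 152, 153, 154, 155, 155, 155, 154, 153]
```

The plate's depth profile shows a ~6° tilt, with its far edge ~4 mm above the rim and overlapping the far rim by ~1.5 mm. It is sitting ~3 mm too far from the lip. I'll lift slightly, shift toward the lip and press again.

```bash
python3 nudge.py '0 0 -0.003 0 0.4;-0.002 0 -0.002 0 0.4;-0.002 0 0 0 0.4;0 0 0 0 0.4;0 0 0 0 0.4' 50 >/dev/null; python3 p.py;  python3 nudge.py '0 0 0.002 0 0.4;0 0 0.001 0 0.4;0 0 0 0 0.4;0 0 0 0 0.4' >/dev/null; python3 p.py;python3 - <<'E'
from h import *
im,c=snap("wrist","w12");g=cv2.cvtColor(im,cv2.COLOR_BGR2GRAY)
for X in(160,200,252,300,340):print(X,g[100:145,X-2:X+3].mean(1).astype(int).tolist())
E
```

```text
TCP caddy mm x -2.8 y -0.2 z 41.8 yaw err -0.0025 F caddy [-1.6 -0.2  0.9] tq [ 0.05  0.11 -0.03] 0.685
TCP caddy mm x -2.2 y -0.1 z 40.3 yaw err -0.0031 F caddy [-2.5 -1.9 12. ] tq [-0.26  1.17  0.16] 0.69
160 [111, 110, 109, 109, 110, 111, 113, 112, 110, 108, 108, 108, 108, 108, 108, 115, 140, 161, 167, 226, 249, 248, 247, 248, 251, 178, 123, 154, 172, 177, 181, 181, 180, 181, 180, 180, 179, 179, 179, 178, 178, 177, 178, 177, 177]
200 [115, 114, 115, 115, 114, 112, 110, 106, 104, 102, 103, 103, 103, 101, 102, 118, 148, 166, 203, 244, 248, 247, 247, 249, 244, 164, 141, 165, 176, 180, 181, 181, 181, 182, 181, 180, 180, 180, 180, 180, 179, 178, 179, 179, 178]
252 [247, 246, 238, 227, 241, 241, 217, 211, 211, 211, 211, 211, 211, 209, 209, 208, 209, 208, 208, 207, 207, 207, 207, 207, 166, 132, 154, 172, 178, 181, 182, 181, 181, 181, 181, 181, 180, 180, 180, 179, 179, 179, 179, 179, 179]
300 [161, 155, 138, 119, 118, 112, 106, 105, 105, 104, 104, 104, 104, 103, 105, 139, 166, 167, 173, 184, 189, 188, 186, 181, 150, 123, 142, 155, 156, 157, 157, 157, 156, 158, 157, 156, 155, 155, 155, 155, 155, 154, 155, 155, 154]
340 [110, 108, 107, 105, 102, 102, 98, 98, 97, 98, 98, 100, 99, 98, 100, 121, 161, 163, 203, 244, 246, 246, 247, 243, 198, 117, 127, 151, 155, 156, 155, 155, 156, 155, 154, 154, 154, 154, 155, 154, 155, 153, 154, 154, 154]
```

```bash
python3 nudge.py '0 0 -0.003 0 0.4;-0.0025 0 0 0 0.4;0 0 0 0 0.4;0 0 0 0 0.4' 50 >/dev/null; python3 p.py;  python3 nudge.py '0 0 0.002 0 0.4;0 0 0.001 0 0.4;0 0 0.001 0 0.4;0 0 0 0 0.4;0 0 0 0 0.4' >/dev/null; python3 p.py;python3 - <<'E'
from h import *
im,c=snap("wrist","w13");g=cv2.cvtColor(im,cv2.COLOR_BGR2GRAY)
for X in(160,252,340):print(X,g[100:145,X-2:X+3].mean(1).astype(int).tolist())
E
```

```text
TCP caddy mm x -5.5 y -0.4 z 41.6 yaw err -0.0025 F caddy [-1.4  0.3  0.6] tq [0.06 0.12 0.01] 0.69
TCP caddy mm x -4.6 y -0.3 z 39.7 yaw err -0.0035 F caddy [-3.9 -3.1 14.8] tq [-0.44  1.48  0.03] 0.689
160 [109, 110, 111, 113, 111, 108, 107, 107, 106, 106, 106, 106, 114, 144, 213, 250, 248, 247, 247, 247, 247, 236, 169, 193, 215, 203, 125, 143, 168, 174, 178, 178, 179, 179, 178, 178, 178, 178, 177, 176, 176, 176, 176, 176, 175]
252 [246, 235, 221, 240, 240, 217, 211, 211, 211, 211, 210, 211, 209, 209, 208, 208, 208, 207, 207, 207, 206, 207, 206, 205, 176, 137, 148, 168, 177, 181, 181, 181, 180, 180, 180, 180, 180, 179, 179, 179, 178, 178, 178, 177, 178]
340 [104, 102, 103, 99, 97, 98, 94, 95, 96, 95, 94, 98, 124, 197, 245, 246, 246, 245, 243, 237, 214, 156, 155, 210, 224, 129, 131, 149, 150, 152, 152, 152, 152, 152, 153, 152, 152, 151, 151, 151, 151, 151, 151, 151, 151]
```

The full rim and a small gap beyond the plate edge are now visible, so the plate is inside the recess. Pressing against the catch.

```bash
for i in 1 2 3; do python3 nudge.py '0 0 0.001 0 0.4;0 0 0.001 0 0.4;0 0 0 0 0.4;0 0 0 0 0.4' 80 >/dev/null; python3 p.py; done
```

```text
TCP caddy mm x -3.6 y -0.2 z 38.2 yaw err -0.0040 F caddy [-1.2 -4.  16.3] tq [-0.6   1.14 -0.01] 0.687
TCP caddy mm x -2.6 y -0.2 z 36.4 yaw err -0.0046 F caddy [ 0.5 -3.9 15.5] tq [-0.59  0.83  0.02] 0.688
TCP caddy mm x -1.6 y -0.2 z 34.6 yaw err -0.0051 F caddy [ 3.2 -3.5 15.4] tq [-0.68  0.52 -0.03] 0.687
```

```bash
python3 - <<'E'
from h import *
o=bot.get_obs();print(np.round(o["tool_rot"],4),np.round(o["q"],3))
im,c=snap("wrist","w14");g=cv2.cvtColor(im,cv2.COLOR_BGR2GRAY)
for X in(160,252,340):print(X,g[90:145,X-2:X+3].mean(1).astype(int).tolist())
for r in(140,170,188):print(r,"L",g[r-1:r+2,105:145].mean(0).astype(int).tolist(),"R",g[r-1:r+2,360:400].mean(0).astype(int).tolist())
E
```

```text
[-5.000e-04  9.961e-01 -8.830e-02  2.900e-03] [-0.184  0.62  -0.443  1.772  0.351  0.822 -2.543]
160 [105, 104, 105, 105, 105, 105, 105, 106, 109, 113, 115, 114, 112, 110, 109, 110, 110, 110, 109, 108, 106, 106, 106, 106, 106, 105, 108, 130, 157, 164, 224, 249, 248, 247, 247, 247, 248, 240, 167, 108, 126, 167, 179, 184, 183, 184, 182, 182, 182, 182, 182, 181, 180, 179, 179]
252 [237, 247, 247, 247, 247, 246, 246, 247, 247, 247, 247, 247, 243, 222, 239, 247, 225, 209, 208, 209, 208, 209, 208, 207, 206, 206, 205, 206, 205, 205, 204, 203, 203, 204, 204, 203, 203, 203, 203, 196, 181, 180, 183, 185, 185, 184, 184, 183, 183, 182, 182, 180, 181, 180, 179]
340 [103, 103, 103, 103, 103, 104, 104, 104, 105, 107, 108, 110, 108, 106, 104, 100, 100, 97, 96, 96, 96, 95, 95, 97, 96, 99, 126, 159, 165, 211, 244, 246, 246, 245, 243, 237, 215, 152, 119, 141, 151, 155, 155, 156, 156, 155, 155, 155, 155, 154, 154, 154, 154, 154, 154]
140 L [167, 253, 248, 247, 247, 247, 246, 234, 181, 130, 127, 129, 130, 130, 129, 129, 129, 128, 132, 151, 174, 181, 182, 182, 181, 181, 181, 181, 180, 181, 182, 181, 181, 
[... 343 characters left out ...]
1, 129, 130, 144, 166, 178, 180, 179, 179, 179, 180, 180, 181, 182, 183, 184, 184, 184, 185, 186] R [155, 155, 156, 155, 154, 154, 154, 154, 154, 153, 153, 152, 152, 151, 142, 141, 145, 147, 147, 147, 147, 147, 147, 147, 147, 145, 156, 215, 241, 244, 245, 245, 244, 236, 181, 103, 95, 96, 95, 93]
188 L [107, 108, 105, 102, 101, 99, 103, 180, 249, 248, 247, 247, 247, 246, 228, 170, 131, 130, 130, 130, 129, 130, 130, 130, 129, 131, 154, 173, 179, 179, 178, 178, 179, 179, 181, 180, 180, 182, 183, 184] R [154, 154, 154, 155, 155, 153, 154, 153, 152, 151, 151, 148, 138, 142, 147, 147, 147, 148, 146, 147, 146, 143, 137, 135, 177, 230, 242, 244, 245, 244, 243, 227, 121, 92, 93, 95, 96, 99, 102, 103]
```

Nearly flat now (plate top ~6 mm below the rim; fully home would be 8 mm). Pressing on.

```bash
for i in 1 2; do python3 nudge.py '0 0 0.001 0 0.4;0 0 0.001 0 0.4;0 0 0 0 0.4;0 0 0 0 0.4' 80 >/dev/null; python3 p.py; done
```

```text
TCP caddy mm x -0.9 y -0.1 z 33.2 yaw err -0.0051 F caddy [ 3.7 -3.3 17.2] tq [-0.93  0.34  0.03] 0.687
TCP caddy mm x -0.9 y -0.1 z 33.0 yaw err -0.0053 F caddy [-0.9 -6.9 33.2] tq [-1.48  1.55  0.09] 0.688
```

```bash
cat > d.py <<'E'
from h import *
import sys
im,c=snap("wrist",sys.argv[1]);g=cv2.cvtColor(im,cv2.COLOR_BGR2GRAY)
for r in(140,170,188):print(r,"L",g[r-1:r+2,103:145].mean(0).astype(int).tolist(),"R",g[r-1:r+2,360:402].mean(0).astype(int).tolist())
for X in(160,236,252,268,340):print(X,g[90:160,X-2:X+3].mean(1).astype(int).tolist())
E
python3 d.py w15
```

```text
140 L [117, 253, 249, 247, 247, 247, 248, 239, 202, 138, 127, 129, 129, 130, 130, 130, 130, 130, 130, 130, 130, 140, 177, 222, 230, 226, 234, 239, 243, 244, 243, 241, 240, 238, 236, 233, 229, 239, 240, 239, 245, 238] R [201, 202, 184, 176, 188, 197, 197, 197, 206, 209, 209, 216, 196, 188, 187, 164, 156, 171, 246, 246, 163, 144, 147, 147, 145, 140, 146, 147, 147, 147, 146, 154, 194, 233, 243, 245, 245, 245, 243, 229, 158, 104]
170 L [70, 68, 66, 62, 82, 192, 253, 248, 247, 247, 247, 245, 226, 168, 131, 129, 129, 130, 130, 130, 130, 130, 131, 131, 132, 143, 154, 171, 181, 180, 180, 181, 183, 183, 184, 185, 185, 186, 188, 186, 187, 190] R [158, 156, 157, 156, 156, 157, 155, 156, 155, 155, 156, 155, 153, 150, 220, 245, 215, 156, 147, 147, 148, 149, 147, 148, 148, 147, 145, 142, 173, 230, 243, 245, 245, 245, 244, 226, 136, 96, 96, 96, 95, 95]
188 L [106, 105, 105, 103, 105, 102, 100, 133, 231, 250, 248, 247, 247, 247, 242, 205, 148, 130, 130, 131, 131, 131, 130, 131, 130, 132, 131, 137, 149, 164, 178, 180, 179, 179, 180, 181, 182, 184, 183, 185, 185, 186] R [157, 156, 157, 156, 155, 156, 
[... 1229 characters left out ...]
, 192]
268 [247, 247, 247, 247, 247, 247, 242, 239, 242, 245, 246, 247, 247, 247, 242, 245, 246, 246, 247, 247, 247, 247, 246, 226, 227, 245, 247, 247, 247, 246, 221, 182, 184, 202, 211, 210, 209, 209, 208, 208, 208, 207, 207, 206, 206, 206, 205, 205, 206, 205, 205, 205, 202, 181, 162, 151, 160, 165, 165, 160, 157, 145, 125, 85, 87, 137, 162, 166, 164, 163]
340 [101, 101, 102, 102, 102, 102, 102, 103, 103, 104, 106, 107, 108, 107, 105, 103, 99, 98, 97, 93, 94, 93, 94, 94, 94, 94, 95, 119, 159, 159, 180, 230, 245, 246, 246, 244, 241, 234, 197, 111, 114, 146, 156, 156, 156, 156, 156, 157, 156, 156, 155, 156, 156, 155, 155, 155, 154, 153, 154, 154, 149, 135, 97, 69, 94, 140, 156, 156, 157, 156]
```

The catch nose now covers the plate edge: catch surface down to row 142 at mid columns, against the plate edge at row 132. It has snapped over. I'll relieve the press, release and back off.

```bash
python3 nudge.py '0 0 -0.002 0 0.4;0 0 -0.001 0 0.4;0 0 0 0 0.4;0 0 0 0 0.4' 30 >/dev/null; python3 p.py; python3 nudge.py '0 0 0 0 0.85;0 0 0 0 1;0 0 0 0 1;0 0 0 0 1;0 0 0 0 1;0 0 0 0 1'; python3 p.py
```

```text
TCP caddy mm x -1.1 y -0.1 z 33.4 yaw err -0.0048 F caddy [ 5.  -1.5 12.4] tq [-0.72 -0.22  0.02] 0.693
t: 21.25
eef_pos: [0.5739, 0.2494, 0.0307]
tool_rot: [0.0, 0.996, -0.087, -0.0]
contact_force: [-0.4, 1.2, 0.4]
gripper_width: 0.996
grasp_force: 0.0
TCP caddy mm x -5.6 y -0.3 z 30.7 yaw err -0.0024 F caddy [-0.6  1.1  0.4] tq [0.   0.01 0.04] 0.996
```

```bash
python3 nudge.py '0 0 -0.01 0 1;0 0 -0.03 0 1;0 0 -0.04 0 1;0 0 -0.04 0 1;-0.02 0 -0.04 0 1;-0.03 0 -0.04 0 1;0 0 0 0 1;0 0 0 0 1;0 0 0 0 1'; python3 p.py; python3 - <<'E'
from h import *
np.set_printoptions(precision=1,suppress=True)
o=bot.get_obs();im,c=snap("wrist","w16");g=cv2.cvtColor(im,cv2.COLOR_BGR2GRAY)
C=np.array([.5795,.2488,0]);Rz=R.from_euler("z",-.1716).as_matrix()
W=lambda P:proj(c,C+np.array(P)*.001@Rz.T).ravel()
print("rim outer far/near mid L R",W([[66,30,84],[-66,30,88],[0,72,84],[0,-72,84]]),"plate top far/near(lip edge) L R",W([[60,30,76],[-49,30,88],[0,65,76],[0,-65,76]]),"nose, catch slope top",W([[54.5,0,78],[66.7,0,101]]))
u=lambda P:W([P]).round().astype(int)
x,y=u([0,30,80]);x0,y0=u([0,0,80])
print("col",x,g[0:200,x-2:x+3].mean(1).astype(int).tolist());print("col0",x0,g[0:70,x0-2:x0+3].mean(1).astype(int).tolist())
for X in(20,-35,40):
    r=u([X,0,80])[1];print("row",r,g[r-1:r+2,165:340].mean(0).astype(int).tolist())
E
```

```text
t: 22.15
eef_pos: [0.5249, 0.2571, 0.2301]
tool_rot: [0.001, 0.996, -0.087, -0.0]
contact_force: [-0.1, 0.2, -0.9]
gripper_width: 1.0
grasp_force: 0.0
TCP caddy mm x -55.2 y -1.1 z 230.1 yaw err -0.0035 F caddy [-0.1  0.1 -0.9] tq [-0.05 -0.01  0.  ] 1.0
rim outer far/near mid L R [223.7  64.6 226.7 180.  189.8 125.1 311.9 124.6] plate top far/near(lip edge) L R [224.5  71.3 226.3 166.4 197.1 124.7 304.7 124.3] nose, catch slope top [250.6  76.  250.5  61.1]
col 226 [111, 111, 110, 110, 110, 111, 112, 111, 112, 113, 114, 113, 114, 114, 114, 114, 114, 115, 114, 115, 115, 115, 116, 117, 116, 117, 119, 119, 116, 117, 119, 118, 117, 120, 121, 121, 120, 119, 119, 120, 119, 119, 120, 119, 119, 119, 121, 119, 119, 120, 122, 123, 120, 122, 122, 122, 121, 121, 121, 122, 123, 123, 123, 119, 155, 254, 249, 249, 248, 185, 156, 201, 221, 222, 221, 221, 221, 221, 220, 221, 217, 150, 140, 228, 228, 227, 227, 228, 225, 185, 95, 103, 170, 228, 228, 226, 227, 227, 213, 137, 86, 126, 195, 227, 227, 226, 227, 227, 190, 101, 97, 183, 225, 205, 207, 224, 224, 222, 198, 180, 197, 213, 215, 212, 210, 210, 2
[... 2638 characters left out ...]
 221, 222, 224, 224, 214, 179, 167, 166, 168, 165, 166, 165, 165, 166, 166, 168, 171, 170, 168, 165, 165, 166, 167, 166, 167, 166, 169, 170, 170, 166, 166, 166, 165, 166, 166, 166, 168, 170, 168, 170, 167, 165, 165, 165, 166, 159, 153, 154, 154, 155, 154, 152, 150, 150, 150, 150, 151, 154, 154, 155, 154, 153, 150, 150, 150, 150, 149, 150, 152, 153, 152, 153, 151, 149, 149, 149, 149, 148, 151, 151, 152, 152, 152, 151, 149, 148, 147, 148, 148, 148, 136, 127, 124, 124, 121, 126, 153, 192, 197, 195, 193, 190, 190, 186, 183, 189, 235, 250, 236, 171, 213, 251, 249, 254, 155, 118, 120, 121, 124, 125, 122, 122, 119, 118, 117, 116, 117, 117, 116, 114, 115, 117, 120, 116, 113, 112, 112, 113, 114, 112]
```

```bash
python3 - <<'E'
from h import *
np.set_printoptions(precision=1,suppress=True)
g=cv2.cvtColor(cv2.imread("pics/w16.png"),cv2.COLOR_BGR2GRAY)
for X in(238,251,262,275):print(X,g[60:95,X-1:X+2].mean(1).astype(int).tolist())
a=cv2.imread("pics/top0.png");b,_=snap("top","top17");s,_=snap("side","side17")
print("tab col207 before/after",cv2.cvtColor(a,6)[155:180,204:210].mean(1).astype(int).tolist(),cv2.cvtColor(b,6)[155:180,204:210].mean(1).astype(int).tolist())
for n,p,q in(("top",a,b),("side",cv2.imread("pics/side0.png"),s)):
    d=(cv2.absdiff(p,q).max(2)>50).astype(np.uint8);k,l,st,ce=cv2.connectedComponentsWithStats(d)
    print(n,[(st[i,:5].tolist()) for i in range(1,k) if st[i,4]>12])
E
```

```text
238 [248, 218, 219, 225, 223, 222, 222, 222, 222, 221, 221, 221, 220, 219, 223, 239, 151, 145, 220, 221, 209, 133, 143, 228, 228, 227, 227, 227, 224, 184, 100, 105, 170, 228, 227]
251 [248, 236, 224, 222, 222, 222, 222, 221, 220, 220, 220, 220, 220, 220, 222, 236, 142, 189, 220, 220, 203, 134, 151, 227, 228, 226, 227, 227, 219, 146, 91, 120, 187, 227, 226]
262 [248, 235, 223, 222, 222, 220, 221, 220, 221, 220, 220, 220, 220, 220, 222, 233, 143, 212, 220, 218, 199, 136, 168, 226, 226, 224, 225, 226, 217, 145, 90, 120, 187, 226, 225]
275 [119, 120, 120, 115, 151, 254, 250, 250, 229, 163, 151, 205, 219, 218, 218, 218, 218, 218, 217, 218, 192, 128, 168, 224, 224, 222, 222, 223, 217, 144, 87, 116, 181, 223, 222]
tab col207 before/after [131, 130, 130, 130, 131, 143, 185, 231, 253, 255, 255, 253, 237, 225, 222, 218, 210, 197, 190, 199, 212, 218, 221, 229, 245] [128, 127, 127, 127, 128, 140, 181, 228, 252, 254, 254, 251, 234, 222, 219, 215, 210, 205, 200, 198, 201, 193, 184, 193, 197]
top [[125, 141, 146, 165, 8358], [333, 195, 32, 38, 811], [360, 194, 11, 31, 125], [326, 212, 11, 25, 95], 
[... 248 characters left out ...]
19, 0, 35, 72, 1002], [476, 0, 36, 59, 1090], [476, 4, 21, 6, 47], [509, 7, 3, 8, 18], [432, 18, 4, 4, 14], [216, 31, 21, 9, 30], [212, 36, 44, 42, 1441], [489, 49, 11, 16, 57], [482, 55, 3, 12, 13], [507, 56, 5, 6, 22], [499, 59, 11, 6, 32], [476, 61, 4, 15, 44], [487, 66, 21, 32, 229], [213, 87, 40, 38, 782], [216, 95, 12, 15, 146], [206, 123, 56, 80, 1725], [216, 129, 28, 7, 101], [299, 139, 33, 48, 871], [217, 140, 12, 7, 66], [489, 157, 23, 28, 244], [462, 162, 38, 53, 1023], [486, 163, 13, 14, 38], [505, 183, 7, 5, 25], [492, 189, 20, 35, 418], [224, 194, 3, 10, 22], [211, 222, 42, 17, 150], [208, 233, 34, 34, 516], [409, 235, 47, 31, 568], [194, 242, 10, 8, 20], [500, 289, 12, 5, 42]]
```

The catch nose edge is at row 76.0, exactly where it sits when closed. The plate lies flat under it, the tab is back at its starting position, and the tin and lemon show no change. Handing in.

```bash
python3 -c "
from station import bot
print(bot.hand_in())"
```

```text
the job is handed in; nothing more can be done
None
```

The job is handed in: the filter plate's near edge is tucked under the lip, it lies flat and home in the caddy with the catch closed over it, and the camera checks showed no sign of the other items having moved (about 22 s used of 45 s).

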